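# Nest the pastry cutters in their tin and put the lid on

### The job

The three round pastry cutters are washed and dry: put them away nested in their white tin, the smallest first, the middle one over it and the largest over both, each standing flat on the tin's floor, then put the lid on so that it sits down all round. Lower every piece into place rather than dropping it, keep the tin upright, and leave the mug, the glass, the timer and the mill where they stand.

Things in the scene. Friction and masses are not known exactly. Their poses are not given: they have to be found in the camera images.
- cutter_small: smallest of three round steel pastry cutters: upright ring without a bottom, 42 mm across, bore 38 mm, 24 mm high, with a fixed strap handle arching over it along its x axis through the centre: 14 mm wide (along y), 4 mm thick, level over its middle 24 mm, strap top 36 mm above the ring's lower edge. Stands upright, empty space below the strap. Origin: ring centre at its lower edge, z up.
- cutter_middle: middle one of three round steel pastry cutters: upright ring without a bottom, 62 mm across, bore 58 mm, 24 mm high, with a fixed strap handle arching over it along its x axis through the centre: 14 mm wide (along y), 4 mm thick, level over its middle 38 mm, strap top 50 mm above the ring's lower edge. Stands upright, empty space below the strap. Origin: ring centre at its lower edge, z up.
- cutter_large: largest of three round steel pastry cutters: upright ring without a bottom, 84 mm across, bore 80 mm, 24 mm high, with a fixed strap handle arching over it along its x axis through the centre: 14 mm wide (along y), 4 mm thick, level over its middle 52 mm, strap top 64 mm above the ring's lower edge. Stands upright, empty space below the strap. Origin: ring centre at its lower edge, z up.
- tin: open round white enamel tin with a dark rolled rim, loose, standing upright, empty: 108 mm across outside, bore 102 mm, 74 mm high, floor 3 mm thick. Origin: centre of its underside, z up; the rim is at z = 74 mm, the floor at z = 3 mm of its frame.
- lid: white enamel lid of the tin, dark edge, wooden knob, standing knob up: plug 97 mm across, tapering to 89 mm at the bottom, 6 mm deep; above it a flange 108 mm across that rests on the tin's rim; knob on the axis, 24 mm across from 20 to 33 mm above the plug's underside, top at 37 mm. Origin: centre of the plug's underside, z up; seated, it is 68 mm above the tin's origin.
- mug: bystander: small cream mug standing upside down, 63 mm across, 88 mm with its handle, 51 mm high. Origin at the centre of its underside, z up.
- timer: bystander: round kitchen timer, black below and white above, 59 mm across, 47 mm high. Origin at the centre of its underside, z up.
- tumbler: bystander: clear drinking glass standing upside down, 64 mm across, 89 mm high. Origin at the centre of its underside, z up.
- mill: bystander: dark wooden pepper mill, 58 mm across, 150 mm high. Origin at the centre of its underside, z up.

How it is judged:
On the way, in this order (a step that is already met when the one before it is completed fails the run):
1. the small cutter stands on the floor of the tin and has been let go (z of cutter_small in the frame of tin between 0 and 0.008 m and horizontal distance between cutter_small and tin below 0.03 m and angle between cutter_small's own z axis and vertical below 0.1 rad and contact force between the fingers and cutter_small below 0.2 N), for 0.2 s.
2. the middle cutter stands on the floor of the tin and has been let go, round the small one (z of cutter_middle in the frame of tin between 0 and 0.008 m and horizontal distance between cutter_middle and tin below 0.021 m and angle between cutter_middle's own z axis and vertical below 0.1 rad and contact force between the fingers and cutter_middle below 0.2 N), for 0.2 s.
3. the large cutter stands on the floor of the tin and has been let go, round the other two (z of cutter_large in the frame of tin between 0 and 0.008 m and horizontal distance between cutter_large and tin below 0.012 m and angle between cutter_large's own z axis and vertical below 0.1 rad and contact force between the fingers and cutter_large below 0.2 N), for 0.2 s.
4. the lid sits in the mouth of the tin, down all round (z of lid in the frame of tin between 0.064 and 0.0705 m and horizontal distance between lid and tin below 0.006 m and angle between the z axis of lid and the z axis of tin, either way round below 0.035 rad and contact force between the fingers and lid below 0.2 N), for 0.2 s.
At the end, for the whole second after the job is handed in: Cutters nested on the tin's floor (within 5 mm, tilt under 0.1 rad; centres within 30, 21, 12 mm of the tin's for small, middle, large, as the fit allows); lid seated (within 2.5 mm of down, 6 mm of centre, 0.035 rad of level); tin upright on the worktop; all released and at rest (all of step 1 and all of step 2 and all of step 3 and all of step 4 and angle between tin's own z axis and vertical below 0.05 rad and height (world z) of tin below 0.006 m and contact force between the fingers and tin below 0.2 N and linear speed of each of cutter_small, cutter_middle, cutter_large, lid, tin below 0.02 m/s); the robot touches nothing.
It fails at once if a cutter or the lid is dropped (it falls free for more than about 25 mm) ((linear speed of cutter_small above 0.7 m/s and contact force between the fingers and cutter_small below 0.2 N) or (linear speed of cutter_middle above 0.7 m/s and contact force between the fingers and cutter_middle below 0.2 N) or (linear speed of cutter_large above 0.7 m/s and contact force between the fingers and cutter_large below 0.2 N) or (linear speed of lid above 0.7 m/s and contact force between the fingers and lid below 0.2 N)).
It fails at once if the tin is tipped (angle between tin's own z axis and vertical above 0.25 rad).
It fails at once if the mug, glass, timer or mill is shifted by more than 15 mm or knocked over (distance of any of mug, timer, tumbler, mill from where it was at the start of the episode above 0.015 m or angle between any of mug, timer, tumbler, mill's own z axis and vertical above 0.3 rad).
It also fails if it takes over 99 s, if anything falls off the work surface, if the arm or the gripper's body presses on something with over 40 N, if the wrist force passes 120 N, or if a joint passes its speed limit or range.

### The arm

A 6-joint arm with a two-finger parallel gripper is mounted at the origin on a cart in front of the work surface, level with it; the furniture and walls round the work are solid. World frame = base frame: x ahead of the robot, y to its left, z up, the work surface at z = 0. Lengths are in m, angles in rad, forces in N, time in s.
With the tool pointing down it reaches from about 0.35 to 0.975 m from the base axis. Payload 4.9 kg.
Tool frame: the origin (TCP) lies at the very end of the fingers, on their centre line; the grasp point (between the pads) lies 19 mm behind it (ctrl.grasp_offset is the distance from the TCP to the grasp point, in m); z points along the fingers, y is the line along which they close (so a half turn about z gives the same grasp; the last joint's range is limited). The gripper opens to 85 mm and grips with 20 to 120 N. Pads are 22 mm wide; open, the fingers measure 114 mm over their backs; the gripper's body (76 mm by 85 mm) begins 54 mm behind the grasp point. The pads swing forward as they close: fully open they stand 13 mm farther back than shut.
Start: joints at [1.219, 0.053, 1.613, -0, 1.476, -0.119], TCP at [0.144, 0.608, 0.231] pointing down, gripper open.
Joint ranges: [-3.01, 3.01], [-1.01, 2.22], [0.06, 2.58], [-1.02, 4.17], [0.09, 2.62], [-3.14, 3.14]. Speed limits (rad/s): [2.57, 2.57, 3.14, 3.14, 3.14, 3.14].

### API

Orientations are given as a rotation vector (axis times angle).
In Python, from station import ctrl, optics gives the robot as it stands.
- The arm moves only by the shell command python3 -m handwheel 'ROWS' [OPENING] [FORCE]. ROWS is JSON, a list of rows, each an object of numbers: "tx", "ty", "tz": the shift along the tool's x, y, z in mm; "roll": the turn about the tool's z in rad. A call has 1 to 12 rows; each row shifts and turns the commanded pose from where the row before left it, along the tool's axes as they then stand; what a row does not reach is not made up. A row lasts 1/12 s, in which the tool goes at most 41.7 mm and 7.16 degrees, less where a joint would pass 70% of its speed; a pose out of reach is approached as far as the arm can. A call with a gripper value outside its range is refused whole. OPENING is the finger opening in mm, from 0 to 85.4, set as the call begins (- or left out, the last holds). The fingers move at their own pace and stop on an object; FORCE is the grip in N (left out, the last holds). Time passes only in rows, so rows that do not move let the fingers close. It gives the time, the measured TCP pose, the force, the opening and the grip force at its end, in the units of the state.
- ctrl.get_obs(): the state, without advancing time (a new reading comes with each control period).
- optics.get_image(name): name is "side" or "top" or "wrist"; returns (picture, depth): 480x640x3 uint8, red, green, blue; 480x640 float32, m along the optical axis (not along the pixel's ray), 0 where there is no reading.
- optics.camera_params(name): a dict with "mtx" (3x3 intrinsics, pixels), "extrinsics" (4x4, takes a point from camera to world coordinates); the wrist camera has in their place "tool_from_camera" (4x4, takes a point from camera to tool coordinates, whose origin is the TCP and whose axes are the flange's). Camera axes: x right, y down, z forward; pixel columns grow to the right and rows downward; lengths in m; the calibration is good to about 2 mm. A picture is of the moment at which its call begins: read the wrist's pose just before it. camera_params takes no time and is no camera call.
- ctrl.finish_job(): hands the job in; it is judged then, once.
The state is a dict: "t": time; "q": joint angles; "dq": joint speeds; "effort": joint torques, N m; "tool_pos": TCP position; "tool_rot": TCP orientation; "contact_force": force on the tool from outside, world axes, zero at the start; "wrist_torque": the same for the moment, N m; "opening": finger opening in m; "grip_force": force on a finger pad.
Only numpy, scipy, OpenCV 4.12 (cv2) and the standard library are available. Lean on these libraries where they do the work, as an engineer would, in place of code of your own. Each camera call takes 0.05 s, during which the arm holds its last target. There are 200 camera calls.

## Working session

There is one attempt and no reset: what is moved stays moved. The work goes in short steps, Python scripts to look and compute and a shell command to move; the robot and the scene stay as the last step left them, time stands still between calls to the robot, and variables do not carry over. Pictures are saved under pics/ and viewed, at most 14 in all, crops included, and the job is handed in when it is done.

```bash
ls; mkdir -p pics; cat > h.py <<'E'
import numpy as np, cv2
from station import ctrl, optics
from scipy.spatial.transform import Rotation as R
def grab(name, f):
    o=ctrl.get_obs(); im,d=optics.get_image(name)
    cv2.imwrite('pics/'+f+'.png', im[:,:,::-1]); 
    p=optics.camera_params(name); K=np.array(p['mtx'])
    if name=='wrist':
        T=np.eye(4);T[:3,:3]=R.from_rotvec(o['tool_rot']).as_matrix();T[:3,3]=o['tool_pos']
        E=T@np.array(p['tool_from_camera'])
    else: E=np.array(p['extrinsics'])
    np.savez('pics/'+f+'.npz',im=im,d=d,K=K,E=E)
    return im,d,K,E
def load(f):
    z=np.load('pics/'+f+'.npz'); return z['im'],z['d'],z['K'],z['E']
def cloud(d,K,E):
    v,u=np.mgrid[:d.shape[0],:d.shape[1]]
    P=np.stack([(u-K[0,2])/K[0,0]*d,(v-K[1,2])/K[1,1]*d,d],-1)
    return P@E[:3,:3].T+E[:3,3]
E
python3 - <<'E'
from h import *
for n in ['top','side','wrist']:
    im,d,K,E=grab(n,n+'0'); print(n,K[0,0],E[:3,3],E[:3,2],(d>0).mean())
o=ctrl.get_obs(); print(R.from_rotvec(o['tool_rot']).as_matrix().round(3),o)
E
```

```text
pics
top 476.8699058833498 [ 0.40198502 -0.12212912  1.04658784] [ 0.0828118   0.01427577 -0.99646295] 0.995927734375
side 570.0962652588479 [-0.63474088 -0.48975996  1.02535728] [ 0.73321976  0.23449154 -0.63828089] 0.99607421875
wrist 375.7519622840861 [0.07267496 0.624128   0.37420041] [ 0.2758556  -0.06773992 -0.95880915] 0.9958658854166667
[[-0.973  0.231 -0.001]
 [ 0.231  0.973 -0.002]
 [ 0.    -0.002 -1.   ]] {'t': 0.15, 'q': array([ 1.21898254e+00,  5.32385200e-02,  1.61398510e+00, -5.24193353e-06,
        1.47599407e+00, -1.18995746e-01]), 'dq': array([ 0.00062757, -0.00211007, -0.00394734, -0.00055542,  0.00121504,
        0.00152293]), 'effort': array([ 2.42691294e-04, -3.94238055e+01, -3.70723844e+01, -1.18385378e-04,
        4.60535550e-03,  3.04477135e-05]), 'tool_pos': array([0.14402947, 0.60767686, 0.2303209 ]), 'tool_rot': array([-3.64840002e-01, -3.11995843e+00,  2.48382299e-03]), 'contact_force': array([ 0.43760739,  0.16563424, -0.02900365]), 'wrist_torque': array([-0.0093895 ,  0.03025672,  0.02349743]), 'grip_force': 0.0, 'opening': 0.0851074750626654}
```

View pics/top0.png

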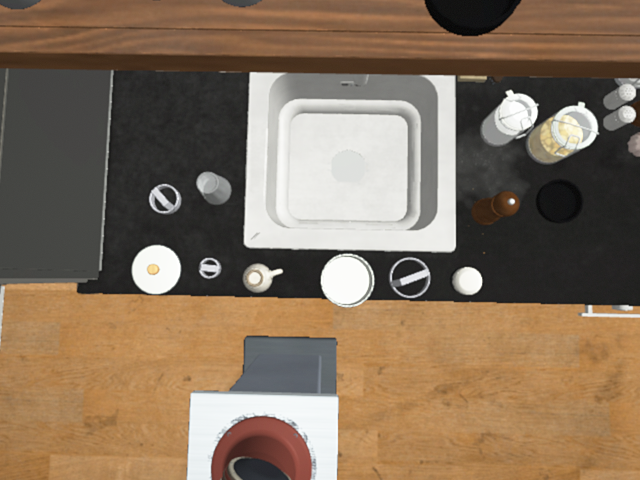

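View pics/side0.png

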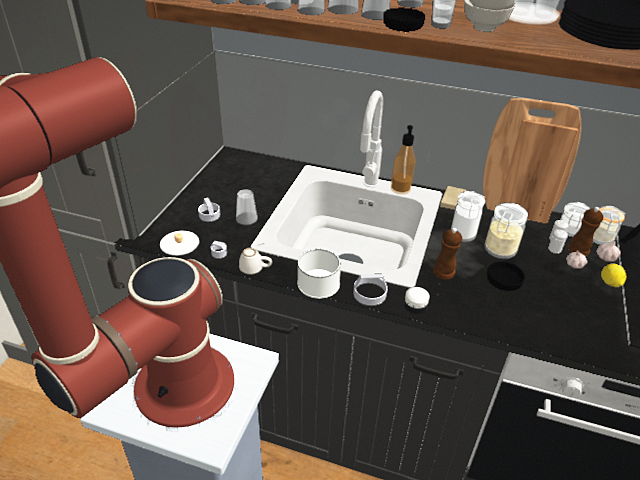

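Top view: lid (153,269), small cutter (210,268), middle (165,199), tumbler (213,188), mug (260,278), tin (348,280), large (410,278), timer (467,281), mill (497,207). The side view shows the same layout, with a tall cabinet on the left. Next I'll measure all of them from both depth views.

```bash
cat > m.py <<'E'
from h import *
C={}
for n in ['top0','side0']:
    im,d,K,E=load(n); P=cloud(d,K,E); P[d==0]=np.nan; C[n]=P
seeds=dict(lid=(153,269,.06),small=(210,268,.032),middle=(165,199,.042),large=(410,278,.052),tin=(348,280,.065),mug=(260,278,.05),timer=(467,281,.045),tumbler=(213,188,.05),mill=(495,207,.05))
P=C['top0']; print('table z', [np.nanmedian(C[n][(abs(C[n][...,0]-.45)<.05)&(abs(C[n][...,1]-.02)<.03)][:,2]).round(4) for n in C])
for k,(u,v,r) in seeds.items():
    c=np.nanmedian(P[v-3:v+4,u-3:u+4].reshape(-1,3),0)[:2]
    for n,Q in C.items():
        q=Q.reshape(-1,3); q=q[(np.hypot(*(q[:,:2]-c).T)<r+.01)&(q[:,2]>.006)&(q[:,2]<.2)]
        h=np.percentile(q[:,2],98); t=q[q[:,2]>h-.006]
        lo,hi=q.min(0),q.max(0)
        (cx,cy),rad=cv2.minEnclosingCircle((q[:,:2]*1000).astype(np.float32))
        w,V=np.linalg.eigh(np.cov((t[:,:2]).T)); a=np.degrees(np.arctan2(V[1,1],V[0,1]))
        print(k,n,len(q),'h%.3f'%h,'circ',round(cx),round(cy),round(rad),'top c',(t[:,:2].mean(0)*1000).round(1),'mm ang %.0f'%a,(np.sqrt(w)*1000).round(1))
q=C['top0'].reshape(-1,3); q=q[(q[:,0]>.4)&(q[:,0]<.6)&(q[:,1]>.3)]; print('wall', [(z,np.nanmin(q[(q[:,2]>z)][:,1]).round(3)) for z in (.05,.2,.4)])
E
python3 m.py; python3 - <<'E'
import cv2
a=cv2.imread('pics/top0.png')[170:310,120:320]; cv2.imwrite('pics/c1.png',cv2.resize(a,None,fx=4,fy=4,interpolation=2))
E
```

```text
table z [np.float64(0.0012), np.float64(0.0007)]
lid top0 1923 h0.036 circ 411 242 55 top c [411.5 240.4] mm ang 65 [5.6 6. ]
lid side0 766 h0.036 circ 415 239 60 top c [409.8 241.3] mm ang 168 [6.  6.2]
small top0 239 h0.039 circ 418 123 22 top c [416.9 122.9] mm ang 85 [3.9 9.2]
small side0 174 h0.039 circ 413 126 29 top c [416.5 123. ] mm ang 77 [ 5.2 10. ]
middle top0 408 h0.052 circ 568 232 36 top c [564.9 227. ] mm ang -138 [ 4.1 12.8]
middle side0 271 h0.051 circ 567 229 36 top c [564.7 228.2] mm ang -139 [ 4.3 13.4]
large top0 507 h0.066 circ 406 -308 43 top c [ 406.1 -307.5] mm ang 112 [ 4.  17.1]
large side0 479 h0.066 circ 404 -298 51 top c [ 406.2 -307.6] mm ang 115 [ 4.7 16.9]
tin top0 602 h0.076 circ 407 -175 64 top c [ 397.  -172.1] mm ang 122 [36.9 37.3]
tin side0 1620 h0.075 circ 392 -172 67 top c [ 394.4 -171.2] mm ang -161 [33.8 40.4]
mug top0 697 h0.052 circ 397 5 43 top c [398.4  19.9] mm ang -165 [10.6 10.7]
mug side0 522 h0.053 circ 408 9 48 top c [395.8  20.8] mm ang -146 [10.2 11. ]
timer top0 708 h0.049 circ 401 -426 29 top c [ 401.4 -425.4] mm ang 67 [12.3 
[... 200 characters left out ...]
c 573 100 52 top c [590. 119.] mm ang -154 [11.7 13.9]
mill top0 1085 h0.147 circ 549 -448 51 top c [ 552.9 -475.2] mm ang -160 [3.  3.1]
mill side0 899 h0.142 circ 540 -450 53 top c [ 549.3 -474.2] mm ang 105 [6.7 7.6]Traceback (most recent call last):
  File "m.py", line 16, in <module>
    q=C['top0'].reshape(-1,3); q=q[(q[:,0]>.4)&(q[:,0]<.6)&(q[:,1]>.3)]; print('wall', [(z,np.nanmin(q[(q[:,2]>z)][:,1]).round(3)) for z in (.05,.2,.4)])
                                                                                           ~~~~~~~~~^^^^^^^^^^^^^^^^^^^^
    res = np.fmin.reduce(a, axis=axis, out=out, **kwargs)
ValueError: zero-size array to reduction operation fmin which has no identity
```

View pics/c1.png

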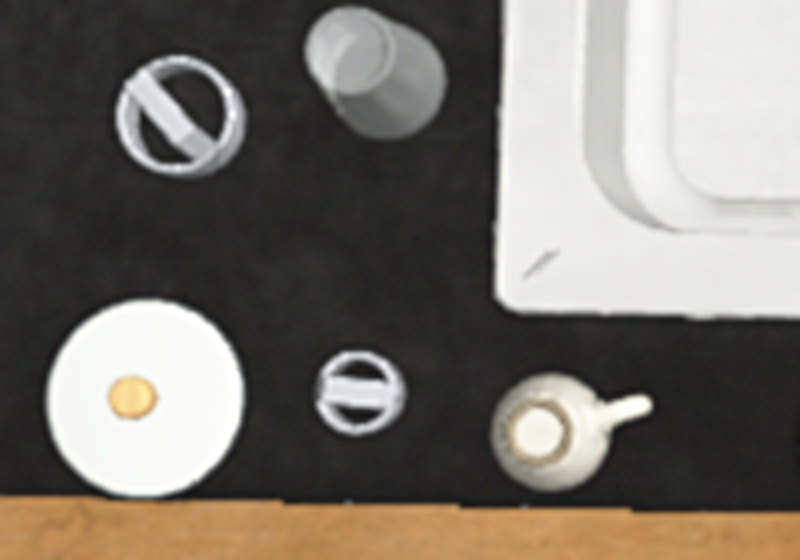

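Both views agree to about 2 mm, and the heights match the text with a bias of roughly +2 mm. The crop shows the small strap almost along world y and the middle strap diagonal. Next I'll fit the tin rim, check the cabinet and compute the first move.

```bash
cat > go.py <<'E'
# usage: go.py x y z(mm) theta(deg of tool y) -> tool-frame shift from the measured pose
import sys
from h import *
o=ctrl.get_obs(); M=R.from_rotvec(o['tool_rot']).as_matrix(); p=o['tool_pos']*1000
x,y,z,th=map(float,sys.argv[1:5])
cur=np.degrees(np.arctan2(M[1,1],M[0,1]))
roll=(cur-th+90)%180-90
d=np.array([x,y,z])-p
a=M.T@d; M2=M@R.from_rotvec([0,0,np.radians(roll)]).as_matrix(); b=M2.T@d
print('t%.2f'%o['t'],'pos',p.round(1),'theta %.1f'%cur,'tilt',np.degrees(np.arccos(-M[2,2])).round(2),'open %.1f grip %.1f'%(o['opening']*1e3,o['grip_force']),'F',o['contact_force'].round(1),'q',o['q'].round(2))
print('roll(rad) %.3f'%np.radians(roll),' shift before roll',a.round(1),' after roll',b.round(1))
E
python3 - <<'E'
from h import *
from scipy.optimize import least_squares
for n in ['top0','side0']:
    im,d,K,E=load(n); q=cloud(d,K,E).reshape(-1,3); q=q[(np.hypot(q[:,0]-.396,q[:,1]+.172)<.065)&(q[:,2]>.0705)&(q[:,2]<.085)]
    r=least_squares(lambda p:np.hypot(q[:,0]-p[0],q[:,1]-p[1])-p[2],[.396,-.172,.052],loss='soft_l1',f_scale=.001); print(n,len(q),(r.x*1000).round(1))
im,d,K,E=load('top0');P=cloud(d,K,E);print(P[[100,200,260,200,200],[50,50,50,95,120]].round(2)); 
im,d,K,E=load('side0');P=cloud(d,K,E);print(P[[100,200,230,270],[100,110,90,120]].round(2))
E
python3 go.py 417 123 140 -7
```

```text
top0 311 [ 397.4 -171.7   52.4]
side0 183 [ 397.3 -170.7   52.4]
[[0.7  0.37 0.23]
 [0.53 0.37 0.21]
 [0.42 0.37 0.19]
 [0.56 0.37 0.04]
 [0.56 0.33 0.  ]]
[[-0.06 -0.    0.69]
 [ 0.38  0.42  0.13]
 [ 0.38  0.52 -0.  ]
 [ 0.38  0.44 -0.13]]
t0.15 pos [144.  607.7 230.3] theta 76.7 tilt 0.09 open 85.1 grip 0.0 F [ 0.4  0.2 -0. ] q [ 1.22  0.05  1.61 -0.    1.48 -0.12]
roll(rad) 1.460  shift before roll [-377.4 -408.5   90.9]  after roll [-447.7  330.    90.9]
```

```bash
python3 -m handwheel '[{"tx":-22,"ty":-24},{"tx":-24,"ty":-26},{"tx":-24,"ty":-26},{"tx":-24,"ty":-26},{"tx":-24,"ty":-26},{"tx":-24,"ty":-26},{"tx":-24,"ty":-26},{"tx":-24,"ty":-26},{"tx":-24,"ty":-26},{"tx":-24,"ty":-26},{"tx":-24,"ty":-26},{"tx":-24,"ty":-26}]' 40
python3 -m handwheel '[{"tx":-24,"ty":-26},{"tx":-24,"ty":-26},{"tx":-24,"ty":-26},{"tx":-20,"ty":-22},{"tx":-19,"ty":-20},{"roll":0.12},{"roll":0.12},{"roll":0.12},{"roll":0.12},{"roll":0.12},{"roll":0.12},{"roll":0.12}]'
python3 -m handwheel '[{"roll":0.12},{"roll":0.12},{"roll":0.12},{"roll":0.12},{"roll":0.12},{},{}]'
python3 - <<'E'
from h import *
im,d,K,E=grab('wrist','w1'); P=cloud(d,K,E)
for nm,c,r,z0,z1 in [('small',(.417,.123),.03,.027,.05),('smallring',(.417,.123),.03,.016,.028)]:
    q=P.reshape(-1,3); q=q[(np.hypot(q[:,0]-c[0],q[:,1]-c[1])<r)&(q[:,2]>z0)&(q[:,2]<z1)]
    rect=cv2.minAreaRect((q[:,:2]*1000).astype(np.float32)); w,V=np.linalg.eigh(np.cov(q[:,:2].T))
    print(nm,len(q),(q.mean(0)*1000).round(1),rect,np.degrees(np.arctan2(V[1,1],V[0,1])).round(1),np.percentile(q[:,2],[5,50,98]).round(4))
E
python3 go.py 417 123 140 -7
```

```text
t0.20 pos [144.  607.8 230.5] theta 76.7 tilt 0.08 open 85.4 grip 0.0 F [ 0.4 -0.5  0.1] q [ 1.22  0.05  1.61  0.    1.48 -0.12]
roll(rad) 1.460  shift before roll [-377.4 -408.6   91. ]  after roll [-447.8  330.    91. ]$[0]: bad value
$[0]: bad value
$[0]: bad value
  avg = a.mean(axis, **keepdims_kw)
  ret = um.true_divide(
<stdin>:5: RuntimeWarning: Degrees of freedom <= 0 for slice
  c *= np.true_divide(1, fact)
  c *= np.true_divide(1, fact)
<stdin>:6: RuntimeWarning: Mean of empty slice.
Traceback (most recent call last):
IndexError: index -1 is out of bounds for axis 0 with size 0
```

View pics/w1.png

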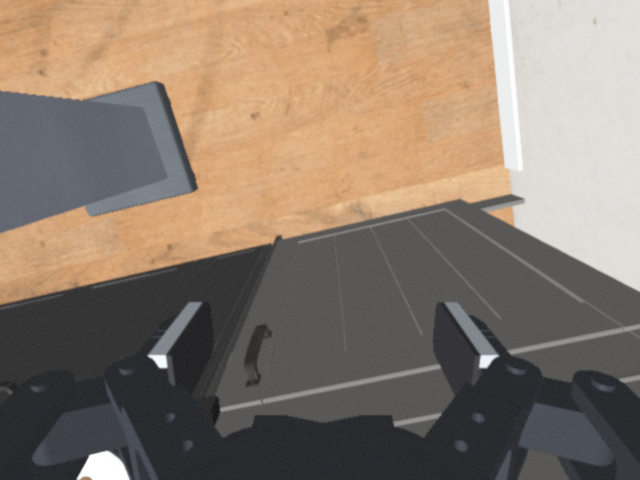

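The move was refused, so nothing moved: rows probably need all four keys. The wrist picture shows only the floor and cabinet fronts at the start pose, plus the finger tips at (180,340) and (465,340). I'll test the full row format.

```bash
python3 -m handwheel '[{"tx":-22,"ty":-24,"tz":0,"roll":0},{"tx":-24,"ty":-26,"tz":0,"roll":0},{"tx":-24,"ty":-26,"tz":0,"roll":0},{"tx":-24,"ty":-26,"tz":0,"roll":0},{"tx":-24,"ty":-26,"tz":0,"roll":0},{"tx":-24,"ty":-26,"tz":0,"roll":0},{"tx":-24,"ty":-26,"tz":0,"roll":0},{"tx":-24,"ty":-26,"tz":0,"roll":0}]' 40; python3 go.py 417 123 140 -7
```

```text
t: 0.87
tool_pos: [0.2818, 0.3623, 0.2311]
tool_rot: [0.364, 3.12, 0.0]
contact_force: [0.3, 0.9, -0.8]
opening: 0.0401
grip_force: 0.0
t0.87 pos [281.8 362.3 231.1] theta 76.7 tilt 0.01 open 40.1 grip 0.0 F [ 0.3  0.9 -0.8] q [ 0.75 -0.36  1.98 -0.    1.52 -0.59]
roll(rad) 1.461  shift before roll [-186.6 -201.8   91.2]  after roll [-221.   163.3   91.2]
```

```bash
python3 -m handwheel '[{"tx":-24,"ty":-26,"tz":0,"roll":0},{"tx":-24,"ty":-26,"tz":0,"roll":0},{"tx":-24,"ty":-26,"tz":0,"roll":0},{"tx":-24,"ty":-26,"tz":0,"roll":0},{"tx":-24,"ty":-26,"tz":0,"roll":0},{"tx":-24,"ty":-26,"tz":0,"roll":0},{"tx":-24,"ty":-26,"tz":0,"roll":0},{"tx":-19,"ty":-20,"tz":0,"roll":0},{"tx":0,"ty":0,"tz":0,"roll":0.12},{"tx":0,"ty":0,"tz":0,"roll":0.12},{"tx":0,"ty":0,"tz":0,"roll":0.12},{"tx":0,"ty":0,"tz":0,"roll":0.12}]' 40
python3 -m handwheel '[{"tx":0,"ty":0,"tz":0,"roll":0.12},{"tx":0,"ty":0,"tz":0,"roll":0.12},{"tx":0,"ty":0,"tz":0,"roll":0.12},{"tx":0,"ty":0,"tz":0,"roll":0.12},{"tx":0,"ty":0,"tz":0,"roll":0.12},{"tx":0,"ty":0,"tz":0,"roll":0.12},{"tx":0,"ty":0,"tz":0,"roll":0.12},{"tx":0,"ty":0,"tz":0,"roll":0.12},{"tx":0,"ty":0,"tz":0,"roll":0},{"tx":0,"ty":0,"tz":0,"roll":0}]' >/dev/null
cat > seg.py <<'E'
import sys
from h import *
# seg.py picname x y r z0 z1 (m): points of the wrist cloud in a cylinder
f,x,y,r,z0,z1=sys.argv[1],*map(float,sys.argv[2:7])
try: im,d,K,E=load(f)
except FileNotFoundError: im,d,K,E=grab('wrist',f)
q=cloud(d,K,E).reshape(-1,3); q=q[(np.hypot(q[:,0]-x,q[:,1]-y)<r)&(q[:,2]>z0)&(q[:,2]<z1)]
if len(q)<5: sys.exit('no points')
w,V=np.linalg.eigh(np.cov(q[:,:2].T)); rc=cv2.minAreaRect((q[:,:2]*1000).astype(np.float32))
print(len(q),'mean',(q.mean(0)*1000).round(1),'rect c',np.round(rc[0],1),np.round(rc[1],1),'ang pca %.1f'%np.degrees(np.arctan2(V[1,1],V[0,1])),'rect %.1f'%rc[2],'z5/50/98',np.percentile(q[:,2]*1e3,[5,50,98]).round(1))
E
python3 seg.py w2 .417 .123 .03 .029 .05;python3 seg.py w2 .417 .123 .03 .014 .027
python3 go.py 417 123 140 -7
```

```text
t: 1.87
tool_pos: [0.4168, 0.1238, 0.2311]
tool_rot: [-1.106, -2.94, 0.0]
contact_force: [1.0, -0.3, 0.0]
opening: 0.0398
grip_force: 0.0
604 mean [417.9 125.3  36.3] rect c [417.4 124. ] [38.3 13.8] ang pca 84.6 rect 84.6 z5/50/98 [30.9 37.  38.8]
454 mean [417.2 124.1  24.6] rect c [417.3 124.1] [42.9 42.8] ang pca 169.6 rect 85.9 z5/50/98 [17.4 25.4 26.8]
t2.75 pos [416.8 124.2 231.2] theta -5.7 tilt 0.01 open 39.6 grip 0.0 F [-1.1 -0.1 -0. ] q [ 0.12 -0.43  2.03 -0.    1.54  0.22]
roll(rad) 0.023  shift before roll [-1.1  0.3 91.2]  after roll [-1.1  0.4 91.2]
```

View pics/w2.png

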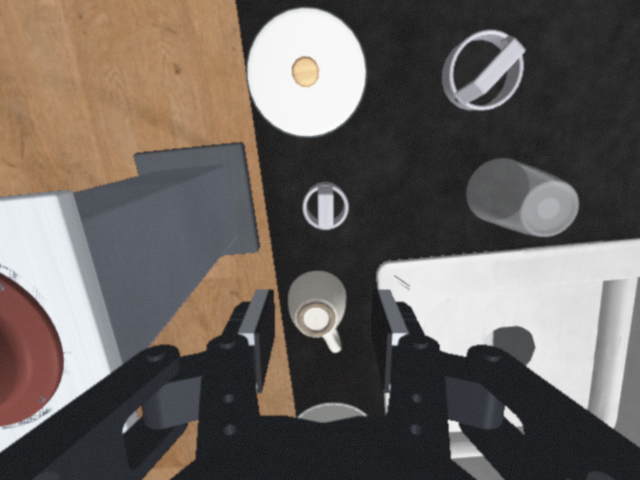

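Wrist view: small cutter at (325,207), lid (306,72), middle (483,70). The measured small position (417,124) and strap angle of 84.6° agree with the other views, so I'll descend and grip.

```bash
for a in "lid .411 .241 .025 .030 .05" "mid .565 .228 .04 .044 .06" "midring .565 .228 .04 .014 .028"; do set -- $a; echo $1; python3 seg.py w2 $2 $3 $4 $5 $6; done
python3 -m handwheel '[{"tx":0,"ty":0,"tz":25,"roll":0},{"tx":0,"ty":0,"tz":30,"roll":0},{"tx":0,"ty":0,"tz":30,"roll":0},{"tx":0,"ty":0,"tz":30,"roll":0},{"tx":0,"ty":0,"tz":30,"roll":0},{"tx":0,"ty":0,"tz":20,"roll":0},{"tx":0,"ty":0,"tz":15,"roll":0},{"tx":0,"ty":0,"tz":10,"roll":0},{"tx":0,"ty":0,"tz":7,"roll":0},{"tx":0,"ty":0,"tz":4,"roll":0},{"tx":0,"ty":0,"tz":3,"roll":0},{"tx":0,"ty":0,"tz":0,"roll":0}]'
python3 -m handwheel '[{"tx":0,"ty":0,"tz":0,"roll":0},{"tx":0,"ty":0,"tz":0,"roll":0},{"tx":0,"ty":0,"tz":0,"roll":0},{"tx":0,"ty":0,"tz":0,"roll":0},{"tx":0,"ty":0,"tz":0,"roll":0},{"tx":0,"ty":0,"tz":0,"roll":0}]' 5 40
```

```text
lid
676 mean [412.2 241.8  37.5] rect c [412.  242.3] [22.6 22.6] ang pca 163.7 rect 84.8 z5/50/98 [34.  37.9 39.9]
mid
1168 mean [564.5 227.7  50.7] rect c [565.6 228. ] [47.2 14.4] ang pca -137.0 rect 43.3 z5/50/98 [47.2 51.  52.8]
midring
1299 mean [565.6 228.   23.2] rect c [565.  227.9] [61.1 62.9] ang pca 159.6 rect 34.7 z5/50/98 [15.2 24.9 27.1]
t: 3.75
tool_pos: [0.4172, 0.1242, 0.0276]
tool_rot: [2.331, 2.106, 0.001]
contact_force: [-0.2, 1.0, 0.2]
opening: 0.0403
grip_force: 0.0
t: 4.25
tool_pos: [0.4178, 0.1242, 0.0282]
tool_rot: [2.331, 2.105, 0.002]
contact_force: [0.7, -0.7, 3.9]
opening: 0.0126
grip_force: 39.3
```

```bash
python3 -m handwheel '[{"tx":0,"ty":0,"tz":-5,"roll":0},{"tx":0,"ty":0,"tz":-15,"roll":0},{"tx":0,"ty":0,"tz":-25,"roll":0},{"tx":0,"ty":0,"tz":-30,"roll":0},{"tx":0,"ty":0,"tz":-25,"roll":0},{"tx":0,"ty":0,"tz":-15,"roll":0},{"tx":0,"ty":0,"tz":-5,"roll":0},{"tx":0,"ty":0,"tz":0,"roll":0}]'
python3 go.py 397.4 -171.5 148 -5.7
```

```text
t: 4.92
tool_pos: [0.4174, 0.1243, 0.1485]
tool_rot: [2.331, 2.105, 0.003]
contact_force: [1.1, 0.2, -0.9]
opening: 0.0124
grip_force: 39.1
t4.92 pos [417.4 124.3 148.5] theta -5.8 tilt 0.13 open 12.4 grip 39.1 F [ 1.1  0.2 -0.9] q [ 0.12 -0.37  2.13  0.    1.38  0.22]
roll(rad) -0.002  shift before roll [-296.3   10.2    0.3]  after roll [-296.3    9.5    0.3]
```

```bash
python3 -m handwheel '[{"tx":-12,"ty":0,"tz":0,"roll":0},{"tx":-24,"ty":1,"tz":0,"roll":0},{"tx":-30,"ty":1,"tz":0,"roll":0},{"tx":-30,"ty":1,"tz":0,"roll":0},{"tx":-30,"ty":1,"tz":0,"roll":0},{"tx":-30,"ty":1,"tz":0,"roll":0},{"tx":-30,"ty":1,"tz":0,"roll":0},{"tx":-30,"ty":1,"tz":0,"roll":0},{"tx":-30,"ty":1,"tz":0,"roll":0},{"tx":-26,"ty":1,"tz":0,"roll":0},{"tx":-17,"ty":1,"tz":0,"roll":0},{"tx":-7,"ty":0,"tz":0,"roll":0}]'
python3 -m handwheel '[{"tx":0,"ty":0,"tz":0,"roll":0},{"tx":0,"ty":0,"tz":0,"roll":0}]' >/dev/null
python3 go.py 397.4 -171.5 31 -5.7
python3 - <<'E'
from h import *
im,d,K,E=grab('wrist','w3'); grab('side','s3')
E
```

```text
t: 5.92
tool_pos: [0.3953, -0.1726, 0.1451]
tool_rot: [-2.332, -2.1, 0.002]
contact_force: [-0.0, 0.2, -1.3]
opening: 0.0121
grip_force: 39.1
t6.08 pos [ 396.  -170.5  145.9] theta -5.9 tilt 0.17 open 12.4 grip 39.1 F [ 0.8  1.2 -0.7] q [-0.58 -0.37  2.13  0.    1.38 -0.48]
roll(rad) -0.003  shift before roll [ -1.1   1.8 114.9]  after roll [ -1.1   1.8 114.9]
```

View pics/w3.png

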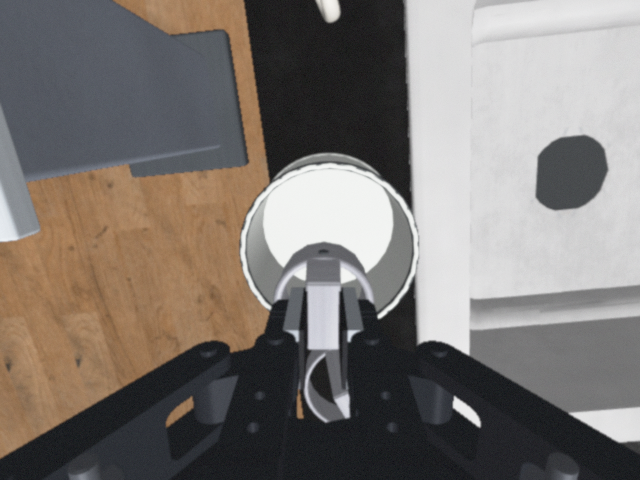

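The wrist view shows the small cutter held level at (323,290), with the tin mouth at (330,240) under it. I'll lower it in.

```bash
python3 -m handwheel '[{"tx":-1,"ty":2,"tz":6,"roll":0},{"tx":0,"ty":0,"tz":15,"roll":0},{"tx":0,"ty":0,"tz":20,"roll":0},{"tx":0,"ty":0,"tz":20,"roll":0},{"tx":0,"ty":0,"tz":18,"roll":0},{"tx":0,"ty":0,"tz":14,"roll":0},{"tx":0,"ty":0,"tz":9,"roll":0},{"tx":0,"ty":0,"tz":5,"roll":0},{"tx":0,"ty":0,"tz":3,"roll":0},{"tx":0,"ty":0,"tz":2,"roll":0},{"tx":0,"ty":0,"tz":1,"roll":0},{"tx":0,"ty":0,"tz":0,"roll":0}]'; python3 go.py 397.4 -171.5 31 -5.7
```

```text
t: 7.18
tool_pos: [0.3991, -0.1728, 0.0349]
tool_rot: [2.331, 2.105, 0.0]
contact_force: [1.2, -0.3, -1.3]
opening: 0.0123
grip_force: 39.1
t7.18 pos [ 399.1 -172.8   34.9] theta -5.8 tilt 0.07 open 12.3 grip 39.1 F [ 1.2 -0.3 -1.3] q [-0.58 -0.2   2.2  -0.    1.14 -0.48]
roll(rad) -0.002  shift before roll [ 1.1 -1.8  3.9]  after roll [ 1.1 -1.8  3.9]
```

```bash
python3 -m handwheel '[{"tx":1,"ty":-2,"tz":1,"roll":0},{"tx":0,"ty":0,"tz":1,"roll":0},{"tx":0,"ty":0,"tz":1,"roll":0},{"tx":0,"ty":0,"tz":0.7,"roll":0},{"tx":0,"ty":0,"tz":0,"roll":0}]'; python3 go.py 397.4 -171.5 31 -5.7
```

```text
t: 7.6
tool_pos: [0.3971, -0.1716, 0.0311]
tool_rot: [2.331, 2.105, 0.0]
contact_force: [-0.2, 1.1, 2.4]
opening: 0.012
grip_force: 39.4
t7.60 pos [ 397.1 -171.6   31.1] theta -5.8 tilt 0.05 open 12.0 grip 39.4 F [-0.2  1.1  2.4] q [-0.58 -0.2   2.21  0.    1.13 -0.48]
roll(rad) -0.003  shift before roll [0.1 0.3 0.1]  after roll [0.1 0.3 0.1]
```

```bash
python3 -m handwheel '[{"tx":0,"ty":0,"tz":0,"roll":0},{"tx":0,"ty":0,"tz":0,"roll":0},{"tx":0,"ty":0,"tz":0,"roll":0},{"tx":0,"ty":0,"tz":0,"roll":0},{"tx":0,"ty":0,"tz":-5,"roll":0},{"tx":0,"ty":0,"tz":-15,"roll":0},{"tx":0,"ty":0,"tz":-25,"roll":0},{"tx":0,"ty":0,"tz":-35,"roll":0},{"tx":0,"ty":0,"tz":-35,"roll":0},{"tx":0,"ty":0,"tz":-30,"roll":0},{"tx":0,"ty":0,"tz":-20,"roll":0},{"tx":0,"ty":0,"tz":-5,"roll":0}]' 26; python3 go.py 565 228 200 -47; python3 - <<'E'
from h import *
im,d,K,E=grab('top','t4');grab('wrist','w4')
cv2.imwrite('pics/c4.png',cv2.resize(im[180:320,260:460,::-1],None,fx=4,fy=4,interpolation=2))
E
```

```text
t: 8.6
tool_pos: [0.3986, -0.1725, 0.2059]
tool_rot: [2.326, 2.1, 0.003]
contact_force: [-0.3, -0.3, 0.3]
opening: 0.0263
grip_force: 0.0
t8.60 pos [ 398.6 -172.5  205.9] theta -5.8 tilt 0.49 open 26.3 grip 0.0 F [-0.3 -0.3  0.3] q [-0.58 -0.42  2.07  0.    1.49 -0.48]
roll(rad) 0.718  shift before roll [415.4 124.7   5.2]  after roll [ 394.8 -179.5    5.2]
```

View pics/w4.png

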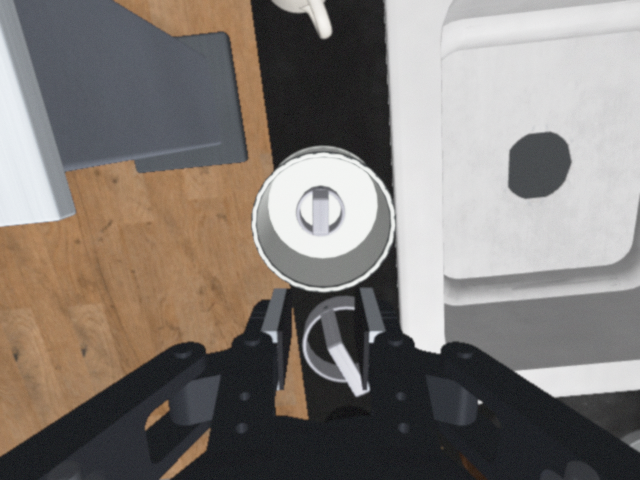

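The wrist view shows the small cutter upright on the tin floor at (320,208). Next is the middle cutter.

```bash
python3 seg.py w4 .397 -.172 .03 .032 .05; python3 -m handwheel '[{"tx":15,"ty":5,"tz":0,"roll":0},{"tx":30,"ty":9,"tz":0,"roll":0},{"tx":38,"ty":11,"tz":0,"roll":0},{"tx":38,"ty":11,"tz":0,"roll":0},{"tx":38,"ty":11,"tz":0,"roll":0},{"tx":38,"ty":11,"tz":0,"roll":0},{"tx":38,"ty":11,"tz":0,"roll":0},{"tx":38,"ty":11,"tz":0,"roll":0},{"tx":38,"ty":11,"tz":0,"roll":0},{"tx":38,"ty":12,"tz":0,"roll":0},{"tx":38,"ty":12,"tz":0,"roll":0},{"tx":22,"ty":8,"tz":0,"roll":0}]' 40
python3 -m handwheel '[{"tx":6,"ty":3,"tz":0,"roll":0},{"tx":0,"ty":0,"tz":0,"roll":0.12},{"tx":0,"ty":0,"tz":0,"roll":0.12},{"tx":0,"ty":0,"tz":0,"roll":0.12},{"tx":0,"ty":0,"tz":0,"roll":0.12},{"tx":0,"ty":0,"tz":0,"roll":0.12},{"tx":0,"ty":0,"tz":0,"roll":0.12},{"tx":0,"ty":0,"tz":0,"roll":0},{"tx":0,"ty":0,"tz":0,"roll":0}]' >/dev/null
python3 seg.py w5 .565 .228 .04 .044 .06; python3 seg.py w5 .565 .228 .04 .014 .028
python3 go.py 565 228 40 -47
```

```text
737 mean [ 396.1 -170.3   39.3] rect c [ 395.8 -171.9] [38.8 13.7] ang pca 84.4 rect 84.3 z5/50/98 [33.8 40.  41.6]
t: 9.7
tool_pos: [0.5598, 0.2262, 0.197]
tool_rot: [-2.327, -2.106, 0.006]
contact_force: [0.3, -2.1, 0.6]
opening: 0.04
grip_force: 0.0
1008 mean [568.2 230.2  50.9] rect c [567.2 229.1] [47.5 13.6] ang pca -137.5 rect 42.9 z5/50/98 [48.1 51.2 52.7]
944 mean [566.1 228.3  24.3] rect c [566.4 228.8] [63.6 62.4] ang pca 131.0 rect 44.6 z5/50/98 [16.4 25.3 27.1]
t10.50 pos [563.6 227.9 199.1] theta -47.0 tilt 0.14 open 40.3 grip 0.0 F [ 0.6 -0.5 -0.4] q [ 0.26  0.04  1.68 -0.    1.42  1.08]
roll(rad) 0.001  shift before roll [  1.5   1.1 159.1]  after roll [  1.5   1.1 159.1]
```

```bash
python3 -m handwheel '[{"tx":1.5,"ty":1,"tz":10,"roll":0},{"tx":0,"ty":0,"tz":25,"roll":0},{"tx":0,"ty":0,"tz":30,"roll":0},{"tx":0,"ty":0,"tz":30,"roll":0},{"tx":0,"ty":0,"tz":25,"roll":0},{"tx":0,"ty":0,"tz":15,"roll":0},{"tx":0,"ty":0,"tz":10,"roll":0},{"tx":0,"ty":0,"tz":6,"roll":0},{"tx":0,"ty":0,"tz":4,"roll":0},{"tx":0,"ty":0,"tz":3,"roll":0},{"tx":0,"ty":0,"tz":0,"roll":0},{"tx":0,"ty":0,"tz":0,"roll":0}]'; python3 go.py 565.8 228.5 41 -47
```

```text
t: 11.5
tool_pos: [0.5668, 0.2292, 0.0436]
tool_rot: [2.924, 1.149, 0.003]
contact_force: [-0.1, 0.0, 0.5]
opening: 0.0402
grip_force: 0.0
t11.50 pos [566.8 229.2  43.6] theta -47.1 tilt 0.1 open 40.2 grip 0.0 F [-0.1  0.   0.5] q [ 0.26  0.2   1.78 -0.    1.16  1.08]
roll(rad) -0.002  shift before roll [-1.2 -0.2  2.6]  after roll [-1.2 -0.2  2.6]
```

```bash
python3 -m handwheel '[{"tx":-1,"ty":0,"tz":2,"roll":0},{"tx":0,"ty":0,"tz":1,"roll":0},{"tx":0,"ty":0,"tz":0,"roll":0}]'
python3 -m handwheel '[{"tx":0,"ty":0,"tz":0,"roll":0},{"tx":0,"ty":0,"tz":0,"roll":0},{"tx":0,"ty":0,"tz":0,"roll":0},{"tx":0,"ty":0,"tz":0,"roll":0},{"tx":0,"ty":0,"tz":0,"roll":0},{"tx":0,"ty":0,"tz":0,"roll":0}]' 5 40; python3 go.py 565.8 228.5 41 -47
python3 -m handwheel '[{"tx":0,"ty":0,"tz":-5,"roll":0},{"tx":0,"ty":0,"tz":-15,"roll":0},{"tx":0,"ty":0,"tz":-25,"roll":0},{"tx":0,"ty":0,"tz":-30,"roll":0},{"tx":0,"ty":0,"tz":-30,"roll":0},{"tx":0,"ty":0,"tz":-20,"roll":0},{"tx":0,"ty":0,"tz":-10,"roll":0},{"tx":0,"ty":0,"tz":0,"roll":0},{"tx":0,"ty":0,"tz":0,"roll":0}]'; python3 go.py 397 -171.5 170 -47
```

```text
t: 11.75
tool_pos: [0.5654, 0.2283, 0.0398]
tool_rot: [2.924, 1.149, 0.001]
contact_force: [0.3, -1.2, 0.5]
opening: 0.0401
grip_force: 0.0
t: 12.25
tool_pos: [0.5655, 0.2283, 0.0398]
tool_rot: [2.924, 1.149, 0.0]
contact_force: [-0.3, -1.4, 0.8]
opening: 0.0129
grip_force: 39.0
t12.25 pos [565.5 228.3  39.8] theta -47.1 tilt 0.02 open 12.9 grip 39.0 F [-0.3 -1.4  0.8] q [ 0.26  0.21  1.78 -0.    1.15  1.08]
roll(rad) -0.002  shift before roll [ 0.4  0.  -1.2]  after roll [ 0.4  0.  -1.2]
t: 13.0
tool_pos: [0.5651, 0.2282, 0.1741]
tool_rot: [-2.924, -1.149, 0.001]
contact_force: [0.2, -0.2, -1.1]
opening: 0.0123
grip_force: 39.0
t13.00 pos [565.1 228.2 174.1] theta -47.1 tilt 0.03 open 12.3 grip 39.0 F [ 0.2 -0.2 -1.1] q [0.26 0.06 1.7  0.   1.38 1.08]
roll(rad) -0.002  shift before roll [-395.2  178.4    4.2]  after roll [-395.5  177.7    4.2]
```

```bash
python3 -m handwheel '[{"tx":-12,"ty":5,"tz":0,"roll":0},{"tx":-25,"ty":11,"tz":0,"roll":0},{"tx":-35,"ty":16,"tz":0,"roll":0},{"tx":-36,"ty":16,"tz":0,"roll":0},{"tx":-36,"ty":16,"tz":0,"roll":0},{"tx":-36,"ty":16,"tz":0,"roll":0},{"tx":-36,"ty":16,"tz":0,"roll":0},{"tx":-36,"ty":16,"tz":0,"roll":0},{"tx":-36,"ty":16,"tz":0,"roll":0},{"tx":-36,"ty":16,"tz":0,"roll":0},{"tx":-35,"ty":16,"tz":0,"roll":0},{"tx":-22,"ty":10,"tz":0,"roll":0}]' >/dev/null
python3 -m handwheel '[{"tx":-12,"ty":7,"tz":0,"roll":0},{"tx":-2,"ty":1,"tz":0,"roll":0},{"tx":0,"ty":0,"tz":0,"roll":0},{"tx":0,"ty":0,"tz":0,"roll":0}]'; python3 go.py 396.5 -171.5 43 -47
python3 - <<'E'
from h import *
im,d,K,E=grab('wrist','w6')
E
```

```text
t: 14.33
tool_pos: [0.3965, -0.1702, 0.1732]
tool_rot: [-2.922, -1.148, 0.002]
contact_force: [-0.2, -0.2, -1.1]
opening: 0.0126
grip_force: 39.0
t14.33 pos [ 396.5 -170.2  173.2] theta -47.1 tilt 0.15 open 12.6 grip 39.0 F [-0.2 -0.2 -1.1] q [-0.58 -0.4   2.11  0.    1.44  0.24]
roll(rad) -0.002  shift before roll [ -0.8   1.3 130.2]  after roll [ -0.8   1.3 130.2]
```

View pics/w6.png

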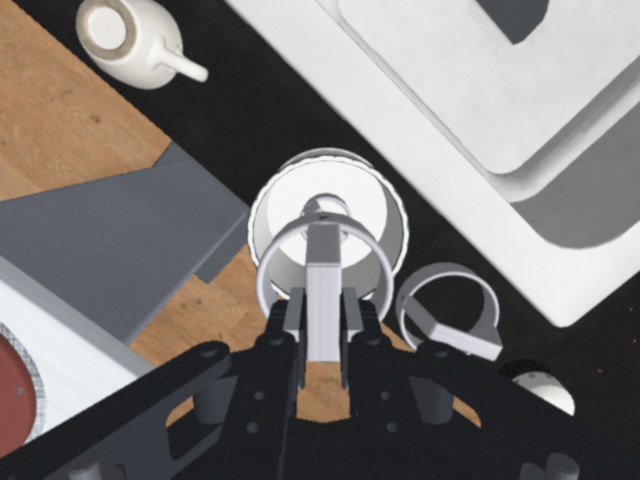

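The wrist view shows the middle cutter level in the fingers at (325,270), the tin mouth at (328,220) and the small cutter at (325,210). Lowering.

```bash
python3 -m handwheel '[{"tx":-1,"ty":1,"tz":8,"roll":0},{"tx":0,"ty":0,"tz":18,"roll":0},{"tx":0,"ty":0,"tz":22,"roll":0},{"tx":0,"ty":0,"tz":22,"roll":0},{"tx":0,"ty":0,"tz":20,"roll":0},{"tx":0,"ty":0,"tz":14,"roll":0},{"tx":0,"ty":0,"tz":9,"roll":0},{"tx":0,"ty":0,"tz":6,"roll":0},{"tx":0,"ty":0,"tz":4,"roll":0},{"tx":0,"ty":0,"tz":2,"roll":0},{"tx":0,"ty":0,"tz":0,"roll":0},{"tx":0,"ty":0,"tz":0,"roll":0}]'; python3 go.py 396.5 -171.5 42.8 -47
```

```text
t: 15.38
tool_pos: [0.3977, -0.1727, 0.0504]
tool_rot: [2.923, 1.149, 0.001]
contact_force: [-0.9, 1.2, -0.8]
opening: 0.0128
grip_force: 39.0
t15.38 pos [ 397.7 -172.7   50.4] theta -47.1 tilt 0.09 open 12.8 grip 39.0 F [-0.9  1.2 -0.8] q [-0.58 -0.24  2.2  -0.    1.17  0.24]
roll(rad) -0.002  shift before roll [-0.  -1.8  7.6]  after roll [-0.  -1.8  7.6]
```

```bash
python3 -m handwheel '[{"tx":0,"ty":-1,"tz":2,"roll":0},{"tx":0,"ty":0,"tz":2,"roll":0},{"tx":0,"ty":0,"tz":1,"roll":0},{"tx":0,"ty":0,"tz":1,"roll":0},{"tx":0,"ty":0,"tz":0.5,"roll":0},{"tx":0,"ty":0,"tz":0,"roll":0}]'; python3 go.py 396.5 -171.5 42.8 -47
```

```text
t: 15.88
tool_pos: [0.3964, -0.1717, 0.043]
tool_rot: [-2.924, -1.149, 0.0]
contact_force: [0.5, 0.1, -0.9]
opening: 0.0125
grip_force: 39.1
t15.88 pos [ 396.4 -171.7   43. ] theta -47.1 tilt 0.01 open 12.5 grip 39.1 F [ 0.5  0.1 -0.9] q [-0.58 -0.23  2.21  0.    1.16  0.24]
roll(rad) -0.002  shift before roll [ 0.2 -0.   0.2]  after roll [ 0.2 -0.   0.2]
```

```bash
python3 -m handwheel '[{"tx":0,"ty":0,"tz":0.4,"roll":0},{"tx":0,"ty":0,"tz":0.4,"roll":0},{"tx":0,"ty":0,"tz":0,"roll":0}]'
python3 -m handwheel '[{"tx":0,"ty":0,"tz":0,"roll":0},{"tx":0,"ty":0,"tz":0,"roll":0},{"tx":0,"ty":0,"tz":0,"roll":0},{"tx":0,"ty":0,"tz":0,"roll":0},{"tx":0,"ty":0,"tz":-5,"roll":0},{"tx":0,"ty":0,"tz":-15,"roll":0},{"tx":0,"ty":0,"tz":-25,"roll":0},{"tx":0,"ty":0,"tz":-35,"roll":0},{"tx":0,"ty":0,"tz":-35,"roll":0},{"tx":0,"ty":0,"tz":-30,"roll":0},{"tx":0,"ty":0,"tz":-15,"roll":0},{"tx":0,"ty":0,"tz":0,"roll":0}]' 26; python3 seg.py w7 .397 -.172 .045 .046 .06;python3 seg.py w7 .397 -.172 .036 .022 .031;python3 seg.py w7 .397 -.172 .06 .0705 .08; python3 go.py 406 -307.5 200 23
```

```text
t: 16.13
tool_pos: [0.3967, -0.1719, 0.0427]
tool_rot: [2.923, 1.149, 0.0]
contact_force: [-0.0, -1.1, 1.0]
opening: 0.0127
grip_force: 39.2
t: 17.13
tool_pos: [0.3986, -0.1731, 0.2079]
tool_rot: [2.917, 1.146, 0.009]
contact_force: [0.7, -0.8, 0.0]
opening: 0.0254
grip_force: 0.0
1000 mean [ 399.2 -169.6   53.7] rect c [ 397.6 -170.9] [48.5 14. ] ang pca -136.5 rect 43.0 z5/50/98 [49.4 54.1 55.7]
1174 mean [ 397.6 -170.2   28.4] rect c [ 397.6 -170.8] [62.2 62.7] ang pca 140.3 rect 42.6 z5/50/98 [26.3 28.6 30.4]
2537 mean [ 400.1 -170.    74.8] rect c [ 398.5 -171.4] [108.6 108.6] ang pca -137.6 rect 0.7 z5/50/98 [73.  75.  76.6]
t17.18 pos [ 397.5 -172.4  204.9] theta -47.1 tilt 0.29 open 26.3 grip 0.0 F [-0.5  0.2 -0.3] q [-0.58 -0.42  2.07 -0.    1.49  0.24]
roll(rad) -1.223  shift before roll [-85.8 104.7   5.3]  after roll [-127.7  -45.     5.3]
```

View pics/w7.png

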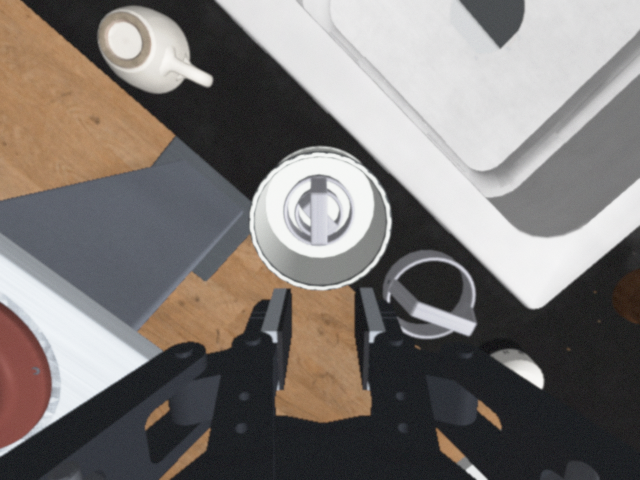

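The middle cutter stands flat around the small one at (319,211). Now the large cutter.

```bash
python3 -m handwheel '[{"tx":-12,"ty":15,"tz":0,"roll":0},{"tx":-22,"ty":26,"tz":0,"roll":0},{"tx":-22,"ty":26,"tz":0,"roll":0},{"tx":-18,"ty":23,"tz":0,"roll":0},{"tx":-12,"ty":15,"tz":0,"roll":0},{"tx":0,"ty":0,"tz":0,"roll":-0.12},{"tx":0,"ty":0,"tz":0,"roll":-0.12},{"tx":0,"ty":0,"tz":0,"roll":-0.12},{"tx":0,"ty":0,"tz":0,"roll":-0.12},{"tx":0,"ty":0,"tz":0,"roll":-0.12},{"tx":0,"ty":0,"tz":0,"roll":-0.12},{"tx":0,"ty":0,"tz":0,"roll":-0.12}]' 40 >/dev/null
python3 -m handwheel '[{"tx":0,"ty":0,"tz":0,"roll":-0.12},{"tx":0,"ty":0,"tz":0,"roll":-0.12},{"tx":0,"ty":0,"tz":0,"roll":-0.12},{"tx":0,"ty":0,"tz":0,"roll":0},{"tx":0,"ty":0,"tz":0,"roll":0}]'
python3 seg.py w8 .406 -.3075 .05 .058 .075;python3 seg.py w8 .406 -.3075 .05 .014 .028;python3 go.py 406 -307.5 54 23
```

```text
t: 18.6
tool_pos: [0.4042, -0.3064, 0.2004]
tool_rot: [-1.767, -2.594, -0.001]
contact_force: [-0.1, -0.7, 0.3]
opening: 0.0402
grip_force: 0.0
1391 mean [ 405.7 -304.8   65. ] rect c [ 406.3 -306.5] [14.  59.8] ang pca 112.0 rect 21.9 z5/50/98 [63.2 65.2 66.7]
1354 mean [ 407.5 -309.2   24.1] rect c [ 406.3 -306.7] [84.8 83.7] ang pca -156.5 rect 21.8 z5/50/98 [16.  25.3 27.1]
t18.65 pos [ 404.4 -306.6  200.8] theta 21.5 tilt 0.15 open 39.8 grip 0.0 F [ 0.1 -0.1 -0.4] q [-0.8  -0.21  1.91 -0.    1.44 -1.17]
roll(rad) -0.026  shift before roll [ -1.8   1.3 146.7]  after roll [ -1.8   1.3 146.7]
```

```bash
python3 -m handwheel '[{"tx":-0.8,"ty":1.7,"tz":10,"roll":-0.01},{"tx":0,"ty":0,"tz":22,"roll":0},{"tx":0,"ty":0,"tz":28,"roll":0},{"tx":0,"ty":0,"tz":28,"roll":0},{"tx":0,"ty":0,"tz":22,"roll":0},{"tx":0,"ty":0,"tz":15,"roll":0},{"tx":0,"ty":0,"tz":9,"roll":0},{"tx":0,"ty":0,"tz":6,"roll":0},{"tx":0,"ty":0,"tz":4,"roll":0},{"tx":0,"ty":0,"tz":2,"roll":0},{"tx":0,"ty":0,"tz":0,"roll":0},{"tx":0,"ty":0,"tz":0,"roll":0}]' >/dev/null; python3 -m handwheel '[{"tx":0,"ty":0,"tz":0,"roll":0}]'; python3 go.py 406.3 -306.7 54 22
```

```text
t: 19.73
tool_pos: [0.4074, -0.3078, 0.0574]
tool_rot: [1.751, 2.606, -0.001]
contact_force: [-1.2, -0.3, 0.1]
opening: 0.0398
grip_force: 0.0
t19.73 pos [ 407.4 -307.8   57.4] theta 22.2 tilt 0.11 open 39.8 grip 0.0 F [-1.2 -0.3  0.1] q [-0.79 -0.04  2.02  0.    1.17 -1.18]
roll(rad) 0.004  shift before roll [ 1.4 -0.6  3.3]  after roll [ 1.4 -0.6  3.3]
```

```bash
python3 -m handwheel '[{"tx":1,"ty":-0.5,"tz":1.5,"roll":0},{"tx":0,"ty":0,"tz":1,"roll":0},{"tx":0,"ty":0,"tz":0,"roll":0},{"tx":0,"ty":0,"tz":0,"roll":0}]'
python3 -m handwheel '[{"tx":0,"ty":0,"tz":0,"roll":0},{"tx":0,"ty":0,"tz":0,"roll":0},{"tx":0,"ty":0,"tz":0,"roll":0},{"tx":0,"ty":0,"tz":0,"roll":0},{"tx":0,"ty":0,"tz":0,"roll":0},{"tx":0,"ty":0,"tz":0,"roll":0}]' 5 40; python3 go.py 406.3 -306.7 54 22
python3 -m handwheel '[{"tx":0,"ty":0,"tz":-5,"roll":0},{"tx":0,"ty":0,"tz":-15,"roll":0},{"tx":0,"ty":0,"tz":-25,"roll":0},{"tx":0,"ty":0,"tz":-30,"roll":0},{"tx":0,"ty":0,"tz":-25,"roll":0},{"tx":0,"ty":0,"tz":-15,"roll":0},{"tx":0,"ty":0,"tz":-8,"roll":0},{"tx":0,"ty":0,"tz":0,"roll":0},{"tx":0,"ty":0,"tz":0,"roll":0}]'; python3 go.py 397.8 -171.5 170 22
```

```text
t: 20.07
tool_pos: [0.4059, -0.3064, 0.0538]
tool_rot: [-1.751, -2.608, 0.0]
contact_force: [-0.0, 0.3, -0.2]
opening: 0.0399
grip_force: 0.0
t: 20.57
tool_pos: [0.4061, -0.3065, 0.0539]
tool_rot: [1.751, 2.608, 0.0]
contact_force: [0.1, 0.2, 0.7]
opening: 0.0125
grip_force: 39.2
t20.57 pos [ 406.1 -306.5   53.9] theta 22.2 tilt 0.01 open 12.5 grip 39.2 F [0.1 0.2 0.7] q [-0.79 -0.04  2.02  0.    1.16 -1.18]
roll(rad) 0.004  shift before roll [-0.3  0.2 -0.1]  after roll [-0.3  0.2 -0.1]
t: 21.32
tool_pos: [0.4057, -0.3063, 0.1762]
tool_rot: [-1.751, -2.607, -0.0]
contact_force: [-0.4, -0.6, -1.9]
opening: 0.013
grip_force: 39.1
t21.32 pos [ 405.7 -306.3  176.2] theta 22.2 tilt 0.04 open 13.0 grip 39.1 F [-0.4 -0.6 -1.9] q [-0.79 -0.19  1.94 -0.    1.4  -1.18]
roll(rad) 0.004  shift before roll [127.7  43.7   6.3]  after roll [127.9  43.2   6.3]
```

Cutter bottom at about 122 mm; moving above the tin.

```bash
python3 -m handwheel '[{"tx":10,"ty":4,"tz":0,"roll":0},{"tx":22,"ty":7,"tz":0,"roll":0},{"tx":28,"ty":10,"tz":0,"roll":0},{"tx":28,"ty":10,"tz":0,"roll":0},{"tx":22,"ty":7,"tz":0,"roll":0},{"tx":13,"ty":4,"tz":0,"roll":0},{"tx":5,"ty":2,"tz":0,"roll":0},{"tx":0,"ty":0,"tz":0,"roll":0},{"tx":0,"ty":0,"tz":0,"roll":0}]'; python3 go.py 397.8 -171.5 57 22; python3 - <<'E'
from h import *
im,d,K,E=grab('wrist','w9')
E
python3 seg.py w9 .398 -.172 .056 .0705 .08
```

```text
t: 22.07
tool_pos: [0.3982, -0.1716, 0.1765]
tool_rot: [-1.751, -2.608, 0.001]
contact_force: [-1.0, -0.0, -1.3]
opening: 0.0126
grip_force: 39.1
t22.07 pos [ 398.2 -171.6  176.5] theta 22.2 tilt 0.03 open 12.6 grip 39.1 F [-1.  -0.  -1.3] q [-0.58 -0.4   2.1  -0.    1.44 -0.97]
roll(rad) 0.004  shift before roll [  0.3  -0.3 119.5]  after roll [  0.3  -0.3 119.5]
2430 mean [ 393.1 -158.4   74.8] rect c [ 396.4 -167.3] [108.8  99.7] ang pca -158.8 rect 22.5 z5/50/98 [73.1 75.  76.6]
```

View pics/w9.png

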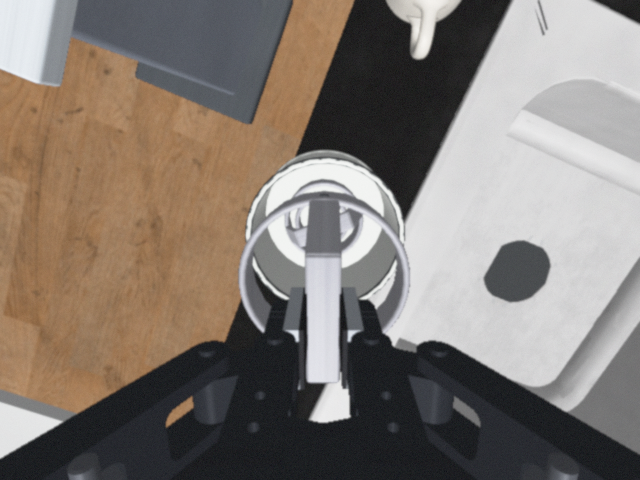

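The large cutter is held level, centred at about (325,270), with the tin at (326,225) under it. Lowering.

```bash
python3 -m handwheel '[{"tx":0,"ty":0,"tz":8,"roll":0},{"tx":0,"ty":0,"tz":16,"roll":0},{"tx":0,"ty":0,"tz":16,"roll":0},{"tx":0,"ty":0,"tz":16,"roll":0},{"tx":0,"ty":0,"tz":16,"roll":0},{"tx":0,"ty":0,"tz":14,"roll":0},{"tx":0,"ty":0,"tz":10,"roll":0},{"tx":0,"ty":0,"tz":7,"roll":0},{"tx":0,"ty":0,"tz":5,"roll":0},{"tx":0,"ty":0,"tz":3,"roll":0},{"tx":0,"ty":0,"tz":0,"roll":0},{"tx":0,"ty":0,"tz":0,"roll":0}]'; python3 -m handwheel '[{"tx":0,"ty":0,"tz":2,"roll":0},{"tx":0,"ty":0,"tz":0.5,"roll":0},{"tx":0,"ty":0,"tz":0,"roll":0},{"tx":0,"ty":0,"tz":0,"roll":0}]'; python3 go.py 397.8 -171.5 57 22
```

```text
t: 23.12
tool_pos: [0.3986, -0.1717, 0.0663]
tool_rot: [1.751, 2.607, -0.0]
contact_force: [0.2, -0.5, -0.8]
opening: 0.0127
grip_force: 39.1
t: 23.45
tool_pos: [0.3984, -0.1714, 0.0636]
tool_rot: [1.751, 2.608, -0.0]
contact_force: [0.3, 0.8, -1.5]
opening: 0.0125
grip_force: 39.1
t23.45 pos [ 398.4 -171.4   63.6] theta 22.2 tilt 0.03 open 12.5 grip 39.1 F [ 0.3  0.8 -1.5] q [-0.58 -0.26  2.19 -0.    1.2  -0.97]
roll(rad) 0.004  shift before roll [ 0.2 -0.6  6.6]  after roll [ 0.2 -0.6  6.6]
```

```bash
python3 -m handwheel '[{"tx":0,"ty":-0.5,"tz":2,"roll":0},{"tx":0,"ty":0,"tz":1.5,"roll":0},{"tx":0,"ty":0,"tz":1.5,"roll":0},{"tx":0,"ty":0,"tz":1,"roll":0},{"tx":0,"ty":0,"tz":0.6,"roll":0},{"tx":0,"ty":0,"tz":0.4,"roll":0},{"tx":0,"ty":0,"tz":0,"roll":0},{"tx":0,"ty":0,"tz":0,"roll":0}]';  python3 go.py 397.8 -171.5 57 22
```

```text
t: 24.12
tool_pos: [0.3981, -0.1715, 0.0567]
tool_rot: [1.751, 2.608, 0.001]
contact_force: [0.1, 1.9, 2.9]
opening: 0.0124
grip_force: 39.5
t24.12 pos [ 398.1 -171.5   56.7] theta 22.2 tilt 0.04 open 12.4 grip 39.5 F [0.1 1.9 2.9] q [-0.58 -0.25  2.2   0.    1.19 -0.97]
roll(rad) 0.004  shift before roll [ 0.1 -0.3 -0.3]  after roll [ 0.1 -0.3 -0.3]
```

Contact with the floor; release, lift and look.

```bash

python3 -m handwheel '[{"tx":0,"ty":0,"tz":0,"roll":0},{"tx":0,"ty":0,"tz":0,"roll":0},{"tx":0,"ty":0,"tz":0,"roll":0},{"tx":0,"ty":0,"tz":0,"roll":0},{"tx":0,"ty":0,"tz":-5,"roll":0},{"tx":0,"ty":0,"tz":-15,"roll":0},{"tx":0,"ty":0,"tz":-25,"roll":0},{"tx":0,"ty":0,"tz":-35,"roll":0},{"tx":0,"ty":0,"tz":-35,"roll":0},{"tx":0,"ty":0,"tz":-25,"roll":0},{"tx":0,"ty":0,"tz":-10,"roll":0},{"tx":0,"ty":0,"tz":0,"roll":0}]' 26; python3 go.py 412 242 200 22; python3 seg.py w10 .397 -.172 .045 .059 .070;python3 seg.py w10 .397 -.172 .046 .022 .031;python3 seg.py w10 .397 -.172 .06 .0705 .08;
```

```text
t: 25.12
tool_pos: [0.3993, -0.1725, 0.2098]
tool_rot: [1.748, 2.603, 0.0]
contact_force: [-0.3, 0.4, 0.2]
opening: 0.026
grip_force: 0.0
t25.12 pos [ 399.3 -172.5  209.8] theta 22.2 tilt 0.37 open 26.0 grip 0.0 F [-0.3  0.4  0.2] q [-0.58 -0.42  2.06 -0.    1.5  -0.97]
roll(rad) 0.004  shift before roll [379.  168.6   8.4]  after roll [379.6 167.1   8.4]
1350 mean [ 396.5 -170.3   67.8] rect c [ 397.2 -171.5] [13.7 60.5] ang pca 112.1 rect 21.9 z5/50/98 [65.1 68.2 69.6]
2029 mean [ 396.5 -170.9   28.2] rect c [ 397.4 -172.2] [84.6 84.4] ang pca -171.7 rect 21.9 z5/50/98 [25.1 28.5 30.3]
2529 mean [ 397.4 -169.7   74.7] rect c [ 398.  -171.6] [108.8 108.7] ang pca 122.0 rect 72.0 z5/50/98 [72.9 74.9 76.5]
```

View pics/w10.png

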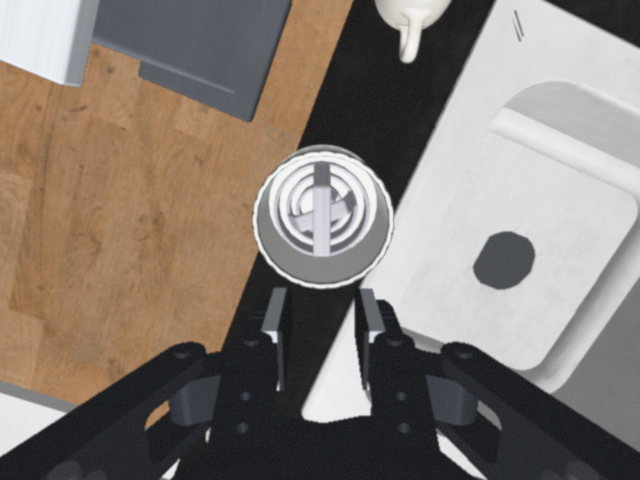

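All three cutters are nested and level, around (322,210); the tin centre is at (398,-171.6). On to the lid.

```bash
python3 -m handwheel '[{"tx":12,"ty":5,"tz":0,"roll":0},{"tx":28,"ty":12,"tz":0,"roll":0},{"tx":37,"ty":17,"tz":0,"roll":0},{"tx":37,"ty":17,"tz":0,"roll":0},{"tx":37,"ty":17,"tz":0,"roll":0},{"tx":37,"ty":17,"tz":0,"roll":0},{"tx":37,"ty":17,"tz":0,"roll":0},{"tx":37,"ty":17,"tz":0,"roll":0},{"tx":37,"ty":16,"tz":0,"roll":0},{"tx":37,"ty":15,"tz":0,"roll":0},{"tx":28,"ty":10,"tz":0,"roll":0},{"tx":13,"ty":5,"tz":0,"roll":0}]' 45 > /dev/null
python3 -m handwheel '[{"tx":0,"ty":0,"tz":0,"roll":0},{"tx":0,"ty":0,"tz":0,"roll":0},{"tx":0,"ty":0,"tz":0,"roll":0}]' 
python3 seg.py w11 .412 .241 .025 .033 .05;python3 seg.py w11 .412 .241 .06 .006 .016; python3 go.py 412 242 19 22
```

```text
t: 26.42
tool_pos: [0.4072, 0.2388, 0.2044]
tool_rot: [-1.751, -2.606, 0.005]
contact_force: [0.4, -0.3, -0.0]
opening: 0.0451
grip_force: 0.0
569 mean [411.6 243.4  37.6] rect c [412.1 242.9] [22.3 22.6] ang pca 150.9 rect 22.4 z5/50/98 [34.1 38.1 39.6]
10207 mean [410.9 245.1  12.7] rect c [411.9 242.6] [108.1 108.2] ang pca -161.3 rect 38.1 z5/50/98 [10.6 12.9 14.5]
t26.47 pos [407.5 238.6 204.9] theta 22.2 tilt 0.14 open 45.0 grip 0.0 F [0.5 0.3 0.5] q [ 0.37 -0.31  1.99 -0.    1.47 -0.01]
roll(rad) 0.003  shift before roll [  1.5   5.9 185.9]  after roll [  1.5   5.9 185.9]
```

```bash
python3 -m handwheel '[{"tx":2,"ty":6,"tz":10,"roll":0},{"tx":0,"ty":0,"tz":25,"roll":0},{"tx":0,"ty":0,"tz":32,"roll":0},{"tx":0,"ty":0,"tz":32,"roll":0},{"tx":0,"ty":0,"tz":30,"roll":0},{"tx":0,"ty":0,"tz":22,"roll":0},{"tx":0,"ty":0,"tz":14,"roll":0},{"tx":0,"ty":0,"tz":8,"roll":0},{"tx":0,"ty":0,"tz":4,"roll":0},{"tx":0,"ty":0,"tz":2,"roll":0},{"tx":0,"ty":0,"tz":0,"roll":0},{"tx":0,"ty":0,"tz":0,"roll":0}]'; python3 -m handwheel '[{"tx":0,"ty":0,"tz":2,"roll":0},{"tx":0,"ty":0,"tz":0,"roll":0},{"tx":0,"ty":0,"tz":0,"roll":0}]'; python3 go.py 412 242.5 18 22
```

```text
t: 27.47
tool_pos: [0.4137, 0.2442, 0.0285]
tool_rot: [1.751, 2.607, 0.003]
contact_force: [0.3, 0.6, -0.4]
opening: 0.045
grip_force: 0.0
t: 27.72
tool_pos: [0.413, 0.2441, 0.0258]
tool_rot: [1.751, 2.608, 0.001]
contact_force: [-1.0, 0.4, 0.0]
opening: 0.0451
grip_force: 0.0
t27.72 pos [413.  244.1  25.8] theta 22.2 tilt 0.05 open 45.1 grip 0.0 F [-1.   0.4  0. ] q [ 0.38 -0.07  2.1  -0.    1.11 -0.01]
roll(rad) 0.004  shift before roll [-1.1 -1.6  7.8]  after roll [-1.1 -1.5  7.8]
```

```bash
python3 -m handwheel '[{"tx":-1,"ty":-1.5,"tz":3,"roll":0},{"tx":0,"ty":0,"tz":3,"roll":0},{"tx":0,"ty":0,"tz":2,"roll":0},{"tx":0,"ty":0,"tz":0,"roll":0},{"tx":0,"ty":0,"tz":0,"roll":0},{"tx":0,"ty":0,"tz":0,"roll":0}]'
python3 -m handwheel '[{"tx":0,"ty":0,"tz":0,"roll":0},{"tx":0,"ty":0,"tz":0,"roll":0},{"tx":0,"ty":0,"tz":0,"roll":0},{"tx":0,"ty":0,"tz":0,"roll":0},{"tx":0,"ty":0,"tz":0,"roll":0},{"tx":0,"ty":0,"tz":0,"roll":0}]' 10 40; python3 go.py 412 242.5 18 22
python3 -m handwheel '[{"tx":0,"ty":0,"tz":-5,"roll":0},{"tx":0,"ty":0,"tz":-15,"roll":0},{"tx":0,"ty":0,"tz":-25,"roll":0},{"tx":0,"ty":0,"tz":-30,"roll":0},{"tx":0,"ty":0,"tz":-25,"roll":0},{"tx":0,"ty":0,"tz":-15,"roll":0},{"tx":0,"ty":0,"tz":-8,"roll":0},{"tx":0,"ty":0,"tz":0,"roll":0},{"tx":0,"ty":0,"tz":0,"roll":0}]'; python3 go.py 398 -171.5 170 22
```

```text
t: 28.22
tool_pos: [0.4117, 0.2425, 0.0172]
tool_rot: [-1.751, -2.608, 0.0]
contact_force: [-0.6, -0.3, -1.1]
opening: 0.0449
grip_force: 0.0
t: 28.72
tool_pos: [0.4121, 0.2426, 0.0177]
tool_rot: [1.751, 2.608, 0.001]
contact_force: [-0.9, -0.5, 2.8]
opening: 0.0218
grip_force: 39.4
t28.72 pos [412.1 242.6  17.7] theta 22.2 tilt 0.05 open 21.8 grip 39.4 F [-0.9 -0.5  2.8] q [ 0.38 -0.06  2.11  0.    1.09 -0.01]
roll(rad) 0.004  shift before roll [-0.1 -0.1 -0.3]  after roll [-0.1 -0.1 -0.3]
t: 29.47
tool_pos: [0.4112, 0.2423, 0.1395]
tool_rot: [-1.751, -2.608, 0.001]
contact_force: [0.3, 0.1, -0.9]
opening: 0.0218
grip_force: 39.4
t29.47 pos [411.2 242.3 139.5] theta 22.2 tilt 0.06 open 21.8 grip 39.4 F [ 0.3  0.1 -0.9] q [ 0.38 -0.24  2.04 -0.    1.34 -0.01]
roll(rad) 0.004  shift before roll [-378.  -168.8  -30.3]  after roll [-378.7 -167.3  -30.3]
```

```bash
python3 -m handwheel '[{"tx":-12,"ty":-5,"tz":0,"roll":0},{"tx":-25,"ty":-11,"tz":0,"roll":0},{"tx":-35,"ty":-16,"tz":0,"roll":0},{"tx":-37,"ty":-17,"tz":0,"roll":0},{"tx":-37,"ty":-17,"tz":0,"roll":0},{"tx":-37,"ty":-17,"tz":0,"roll":0},{"tx":-37,"ty":-17,"tz":0,"roll":0},{"tx":-37,"ty":-17,"tz":0,"roll":0},{"tx":-37,"ty":-16,"tz":0,"roll":0},{"tx":-35,"ty":-15,"tz":0,"roll":0},{"tx":-25,"ty":-11,"tz":0,"roll":0},{"tx":-16,"ty":-6,"tz":0,"roll":0}]' >/dev/null
python3 -m handwheel '[{"tx":-7,"ty":-4,"tz":0,"roll":0},{"tx":0,"ty":0,"tz":0,"roll":0},{"tx":0,"ty":0,"tz":0,"roll":0},{"tx":0,"ty":0,"tz":0,"roll":0}]'; python3 go.py 398 -171.6 95 22
python3 seg.py w12 .398 -.172 .065 .11 .145; python3 seg.py w12 .398 -.172 .065 .0705 .08
python3 - <<'E'
from h import *
im,d,K,E=grab('side','s12'); cv2.imwrite('pics/c12.png',cv2.resize(im[150:330,220:460,::-1],None,fx=3,fy=3,interpolation=2))
E
```

```text
t: 30.8
tool_pos: [0.3975, -0.1691, 0.1394]
tool_rot: [-1.749, -2.608, -0.001]
contact_force: [-0.5, 0.1, -1.2]
opening: 0.0219
grip_force: 39.4
t30.80 pos [ 397.5 -169.1  139.4] theta 22.3 tilt 0.11 open 21.9 grip 39.4 F [-0.5  0.1 -1.2] q [-0.58 -0.36  2.14  0.    1.37 -0.96]
roll(rad) 0.005  shift before roll [-2.6 -0.5 44.4]  after roll [-2.6 -0.5 44.4]
31335 mean [ 390.8 -156.3  134.5] rect c [ 396.3 -167.8] [105.2 107.4] ang pca -157.7 rect 72.2 z5/50/98 [132.4 134.6 136.1]
745 mean [ 381.3 -124.3   74.9] rect c [ 382.6 -126.1] [70.  12.9] ang pca -160.4 rect 19.1 z5/50/98 [73.4 74.9 76.5]
```

View pics/c12.png

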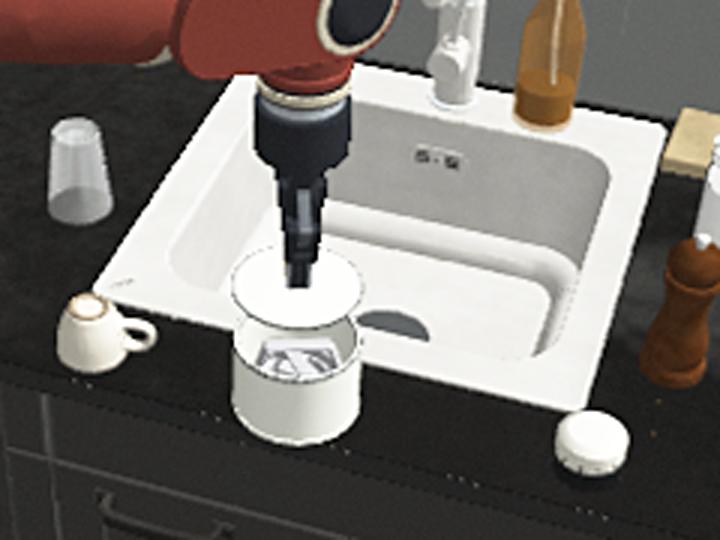

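The side crop shows the lid level at (298,287), above the tin at (296,370). Correct by 2.6 mm and lower.

```bash
python3 -m handwheel '[{"tx":-2.5,"ty":-0.5,"tz":6,"roll":0},{"tx":0,"ty":0,"tz":11,"roll":0},{"tx":0,"ty":0,"tz":11,"roll":0},{"tx":0,"ty":0,"tz":7,"roll":0},{"tx":0,"ty":0,"tz":4,"roll":0},{"tx":0,"ty":0,"tz":2,"roll":0},{"tx":0,"ty":0,"tz":0,"roll":0},{"tx":0,"ty":0,"tz":0,"roll":0},{"tx":0,"ty":0,"tz":0,"roll":0}]'; python3 go.py 398 -171.6 85.7 22
python3 - <<'E'
from h import *
from scipy.optimize import least_squares
im,d,K,E=grab('wrist','w13'); P=cloud(d,K,E).reshape(-1,3)
q=P[(np.hypot(P[:,0]-.398,P[:,1]+.172)<.065)&(P[:,2]>.088)&(P[:,2]<.108)]
A=np.c_[q[:,:2],np.ones(len(q))]; s=np.linalg.lstsq(A,q[:,2],rcond=None)[0]; print('plane slope',s[:2].round(4),np.median(q[:,2]))
h=cv2.convexHull((q[:,:2]*1000).astype(np.float32))[:,0]; h=h[h[:,1]>-165]
r=least_squares(lambda p:np.hypot(h[:,0]-p[0],h[:,1]-p[1])-54,[398,-171],loss='soft_l1'); print('lid c',r.x.round(1),len(h),abs(r.fun).max())
E
```

```text
t: 31.65
tool_pos: [0.3987, -0.1732, 0.0998]
tool_rot: [1.751, 2.607, -0.0]
contact_force: [-0.3, -0.4, -1.8]
opening: 0.0214
grip_force: 39.4
t31.65 pos [ 398.7 -173.2   99.8] theta 22.2 tilt 0.06 open 21.4 grip 39.4 F [-0.3 -0.4 -1.8] q [-0.58 -0.31  2.17 -0.    1.28 -0.97]
roll(rad) 0.004  shift before roll [ 1.8 -0.1 14.1]  after roll [ 1.8 -0.1 14.1]
plane slope [ 0.0012 -0.0076] 0.09505037424380453
lid c [ 397.5 -173.4] 46 0.23223352370882822
```

```bash
python3 -m handwheel '[{"tx":1.5,"ty":0.7,"tz":2,"roll":0},{"tx":0,"ty":0,"tz":3,"roll":0},{"tx":0,"ty":0,"tz":2,"roll":0},{"tx":0,"ty":0,"tz":2,"roll":0},{"tx":0,"ty":0,"tz":1,"roll":0},{"tx":0,"ty":0,"tz":0,"roll":0},{"tx":0,"ty":0,"tz":0,"roll":0}]'; python3 go.py 398 -171.6 85.7 22
```

```text
t: 32.28
tool_pos: [0.3984, -0.1713, 0.0892]
tool_rot: [-1.751, -2.608, -0.0]
contact_force: [-0.0, 0.1, -1.0]
opening: 0.0218
grip_force: 39.4
t32.28 pos [ 398.4 -171.3   89.2] theta 22.2 tilt 0.01 open 21.8 grip 39.4 F [-0.   0.1 -1. ] q [-0.58 -0.3   2.18  0.    1.26 -0.97]
roll(rad) 0.004  shift before roll [-0.1 -0.5  3.5]  after roll [-0.1 -0.5  3.5]
```

```bash
python3 -m handwheel '[{"tx":0,"ty":0,"tz":1,"roll":0},{"tx":0,"ty":0,"tz":1,"roll":0},{"tx":0,"ty":0,"tz":0.7,"roll":0},{"tx":0,"ty":0,"tz":0.5,"roll":0},{"tx":0,"ty":0,"tz":0.3,"roll":0},{"tx":0,"ty":0,"tz":0,"roll":0},{"tx":0,"ty":0,"tz":0,"roll":0}]'; python3 go.py 398 -171.6 85.7 22
```

```text
t: 32.87
tool_pos: [0.3985, -0.1713, 0.0858]
tool_rot: [1.751, 2.608, -0.0]
contact_force: [-0.1, -0.0, -1.2]
opening: 0.0216
grip_force: 39.4
t32.87 pos [ 398.5 -171.3   85.8] theta 22.2 tilt 0.0 open 21.6 grip 39.4 F [-0.1 -0.  -1.2] q [-0.58 -0.29  2.18 -0.    1.25 -0.97]
roll(rad) 0.004  shift before roll [-0.1 -0.6  0.1]  after roll [-0.1 -0.5  0.1]
```

```bash
python3 -m handwheel '[{"tx":0,"ty":0,"tz":0.5,"roll":0},{"tx":0,"ty":0,"tz":0.3,"roll":0},{"tx":0,"ty":0,"tz":0,"roll":0},{"tx":0,"ty":0,"tz":0,"roll":0}]'; python3 go.py 398 -171.6 85.7 22
```

```text
t: 33.2
tool_pos: [0.3985, -0.1714, 0.0856]
tool_rot: [-1.751, -2.608, 0.0]
contact_force: [-2.9, 1.7, 5.2]
opening: 0.0218
grip_force: 40.0
t33.20 pos [ 398.5 -171.4   85.6] theta 22.2 tilt 0.01 open 21.8 grip 40.0 F [-2.9  1.7  5.2] q [-0.58 -0.29  2.18 -0.    1.25 -0.97]
roll(rad) 0.004  shift before roll [-0.  -0.6 -0.1]  after roll [-0.  -0.6 -0.1]
```

Seated at the expected height with contact; release, lift and check.

```bash
python3 -m handwheel '[{"tx":0,"ty":0,"tz":0,"roll":0},{"tx":0,"ty":0,"tz":0,"roll":0},{"tx":0,"ty":0,"tz":0,"roll":0},{"tx":0,"ty":0,"tz":0,"roll":0},{"tx":0,"ty":0,"tz":0,"roll":0},{"tx":0,"ty":0,"tz":-5,"roll":0},{"tx":0,"ty":0,"tz":-15,"roll":0},{"tx":0,"ty":0,"tz":-25,"roll":0},{"tx":0,"ty":0,"tz":-35,"roll":0},{"tx":0,"ty":0,"tz":-25,"roll":0},{"tx":0,"ty":0,"tz":-10,"roll":0},{"tx":0,"ty":0,"tz":0,"roll":0}]' 45
python3 - <<'E'
from h import *
from scipy.optimize import least_squares
im,d,K,E=grab('wrist','w14'); P=cloud(d,K,E).reshape(-1,3)
q=P[(np.hypot(P[:,0]-.398,P[:,1]+.172)<.065)&(P[:,2]>.074)&(P[:,2]<.088)]
A=np.c_[q[:,:2],np.ones(len(q))]; s=np.linalg.lstsq(A,q[:,2],rcond=None)[0]; print('plane slope',s[:2].round(4),np.median(q[:,2]))
print(cv2.minEnclosingCircle((q[:,:2]*1000).astype(np.float32)))
im,d,K,E=grab('side','s14'); cv2.imwrite('pics/c14.png',cv2.resize(im[150:330,220:460,::-1],None,fx=3,fy=3,interpolation=2))
E
```

```text
t: 34.2
tool_pos: [0.4001, -0.1723, 0.2036]
tool_rot: [1.748, 2.602, 0.0]
contact_force: [0.9, -0.0, -0.0]
opening: 0.0446
grip_force: 0.0
plane slope [ 0.0005 -0.005 ] 0.08093947040693344
((397.6599426269531, -171.70143127441406), 54.873416900634766)
```

View pics/c14.png

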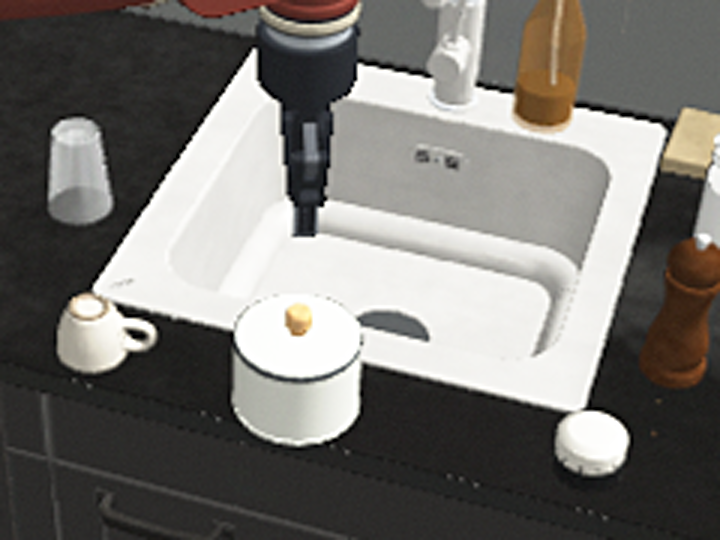

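The lid is seated level (slope 0.005) and centred on the tin at (298,335); the mug, glass, timer and mill stand where they were. Handing in.

```bash
python3 -c "
from station import ctrl
print(ctrl.finish_job())"
```

```text
the job is handed in; nothing more can be done
None
```

I nested the three cutters in the tin, put the lid on level and centred, and handed the job in at about 34 s; the mug, glass, timer and mill look unmoved in the last picture, and no verdict came back.

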